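Tighten the watch case press

ROBOT

A 6-joint arm with a two-finger parallel gripper is mounted at the origin on the work surface. World frame = base frame: x ahead of the robot, y to its left, z up, the work surface at z = 0. Lengths are in mm, angles in rad, forces in N, time in s.
With the tool pointing down it reaches from about 275 to 975 mm from the base axis. Payload 8.4 kg.
Tool frame: the origin (TCP) lies between the finger pads; the fingertips stand 14 mm ahead of it and the grasp point (between the pads) lies 5 mm behind it; z points along the fingers, y is the line along which they close (so a half turn about z gives the same grasp; the last joint's range is limited). The gripper opens to 92 mm and grips with 3 to 60 N. Pads are 20 mm wide; open, the fingers measure 128 mm over their backs; the gripper's body (75 mm by 189 mm) begins 69 mm behind the grasp point.
Start: joints at [1.334, 0.353, 1.633, -0, 1.155, -0.002], TCP at [145.404, 607.853, 228.583] pointing down, gripper open.
Joint ranges: [-2.63, 2.63], [-0.92, 2.1], [0.06, 2.66], [-1.3, 4.44], [0, 2.69], [-3.02, 3.02]. Speed limits (rad/s): [2.22, 2.22, 2.79, 3.14, 3.14, 3.14].

INTERFACE

Orientations are given as a unit quaternion [w, x, y, z].
In Python, from bench import get_obs, capture, hand_in, spot_in, masks_of gives the robot as it stands.
- The arm moves only by the shell command python3 -m creep 'ROWS'. ROWS is JSON, a list of rows, each an object with "translation": the shift along the world's x, y, z in mm, a list of three; "turn": the turn, a rotation vector about the world's x, y, z in rad, a list of three; "fingers": the closure, from -1 (fully open) to 1 (shut). In form: [{"translation": [x, y, z], "turn": [ax, ay, az], "fingers": fingers}, ...]. A call has 1 to 20 rows; each row is the pose to reach, as a shift and turn from the pose commanded when the call began; what a row does not reach only later rows make up. A row lasts 1/12 s, in which the tool goes at most 41.7 mm and 7.16 degrees, less where a joint would pass 70% of its speed; a pose out of reach is approached as far as the arm can. A call with a gripper value outside its range is refused whole. The fingers move at their own pace and stop on an object; the grip force is fixed at half the most. Time passes only in rows, so rows that repeat a pose let the fingers close. It gives the time, the measured TCP pose, the force, the opening and the grip force at its end, in the units of the state.
- get_obs(): the state, without advancing time (a new reading comes with each control period).
- capture(name): name is "side" or "top" or "wrist"; returns a dict with "color" (384x512x3 uint8, red, green, blue), "z_map" (384x512 float32, mm along the optical axis (not along the pixel's ray), 0 where there is no reading), "intrinsics" (3x3 intrinsics, pixels), "cam_to_world" (4x4, takes a point from camera to world coordinates); the wrist camera has in their place "mount" (4x4, takes a point from camera to tool coordinates, whose origin is the TCP and whose axes are the flange's). Camera axes: x right, y down, z forward; pixel columns grow to the right and rows downward; lengths in mm; the calibration is good to about 2 mm. A picture is of the moment at which its call begins: read the wrist's pose just before it.
- hand_in(): hands the job in; it is judged then, once.
Trained networks look in a picture, given as the dict that the camera call returned (one of the last four; its "shot" number tells which), for a name from the list of things; names that differ only in an ending like _2 or _b are one class to them, and where a whole thing is asked for, a point or a joint stands for the part that bears it (a point fixed in the world has none). Each returns a list of dicts, best first, with "confidence" (0 to 1); they miss things now and then, are a little off and sometimes report something else, mostly with a low value. They report only what shows in the picture. A call takes as long as a camera call. They do not tell look-alikes from the thing itself.
- spot_in(picture, query): "position" ([row, column] in pixels, amid what is visible of it).
- masks_of(picture, query): "mask" (384x512 bool, what is visible of it) and "position" ([row, column] in pixels, amid what is visible of it).
The state is a dict: "t": time; "joint_pos": joint angles; "dq": joint speeds; "tau": joint torques, N m; "tool_pos": TCP position; "tool_rot": TCP orientation; "force": force on the tool from outside, world axes, zero at the start; "ft_torque": the same for the moment, N m; "finger_gap": finger opening in mm; "grip_force": force on a finger pad.
Only numpy, scipy, OpenCV 4.12 (cv2) and the standard library are available. Lean on these libraries where they do the work, as an engineer would, in place of code of your own. Each camera call takes 0.05 s, during which the arm holds its last target. There are 200 camera calls.

TASK

On the watch repair counter, the blue screw press has a watch lying face down under its pad. Turn the blue press's black knob clockwise (seen from above) until the pad just touches the watch, then add one eighth of a turn more and no further, and let go. Leave the watch where it lies, and leave the empty red press's knob alone.

Things in the scene. Friction and masses are not known exactly. Their poses are not given: they have to be found in the camera images.
- blue_knob (a joint): Blue press's knob angle, rad; grows clockwise seen from above, stops at 0 and 2.6, starts at 0 to 0.35. At 0.60 the pad just touches the watch and the knob's white line points at the white mark on the dark collar; an eighth turn is 0.785. Stays where left (friction 0.15 N m, up to 0.1 more once pressing). 1 rad lowers the sprung pad (5 N/mm) 4 mm; the knob keeps its height.
- blue_grip (a point): On the upright axis of the blue press's black knob, 132 mm above the counter, at grip height; turns with the knob: x along its bar to the end with the white line, y across the bar (close the fingers along y), z up. Bar 46 long, 14 thick, 112 to 142 mm above the counter, on a disc 40 across; collar 68 across, top 104 high. Fixed blue C-frame, base 155 x 92, column towards the robot.
- watch: Loose steel watch head without strap, 47 mm across and 12 mm thick, lying face down, back up, in the white holder of the blue press right under the pad. Origin at the centre of its underside, 23 mm above the counter, z up.
- red_tip (a point): End of the bar with the white line on the black knob of the red press, 23 mm from its axis and 132 mm above the counter. The red press is the same size as the blue one but empty; its knob is to be left as it is.
Mind the look-alikes: they are no part of the job. Of the things that look like the part that bears blue_knob, the middle-sized one is meant.

How it is judged:
By the outcome, as a careful person would: the job done as asked, in the order asked, and still so for the second after the job is handed in, with the robot touching nothing.
It also fails if it takes over 32 s, if anything falls off the work surface, if the arm or the gripper's body presses on something with over 40 N, if the wrist force passes 120 N, or if a joint passes its speed limit or range.

## Working session

There is one attempt and no reset: what is moved stays moved. The work goes in short steps, Python scripts to look and compute and a shell command to move; the robot and the scene stay as the last step left them, time stands still between calls to the robot, and variables do not carry over. Pictures are saved under pics/ and viewed, at most 10 in all, crops included, and the job is handed in when it is done.

```bash
mkdir -p pics
cat > h.py <<'E'
from bench import *
import numpy as np, cv2
def save(n,c): cv2.imwrite('pics/'+n,cv2.cvtColor(c,cv2.COLOR_RGB2BGR))
def world(p,r,c):
    z=p['z_map'][r,c]; K=p['intrinsics']
    q=np.array([(c-K[0,2])/K[0,0]*z,(r-K[1,2])/K[1,1]*z,z,np.ones_like(z)])
    return (p['cam_to_world']@q)[:3]
E
python3 - <<'E'
from h import *
a=capture('top');b=capture('side')
save('both.png',cv2.resize(np.vstack([a['color'],b['color']]),None,fx=.78,fy=.78))
for p in (a,b):
  for q in('blue_knob','watch','red_tip'):
    for d in masks_of(p,q)[:4]:
      r,c=np.where(d['mask']&(p['z_map']>0)); w=world(p,r,c)
      print(q,round(d['confidence'],2),np.round(d['position']),len(r),np.round(np.median(w,1)),np.round(np.percentile(w,[2,98],axis=1)).tolist())
print(get_obs())
E
```

```text
blue_knob 0.74 [152. 317.] 237 [ 549. -166.  121.] [[529.0, -187.0, 103.0], [569.0, -150.0, 144.0]]
blue_knob 0.73 [260. 355.] 538 [ 306. -226.  198.] [[277.0, -255.0, 158.0], [336.0, -209.0, 205.0]]
blue_knob 0.57 [137. 377.] 136 [ 584. -316.   96.] [[569.0, -334.0, 78.0], [601.0, -306.0, 109.0]]
red_tip 0.51 [166. 175.] 174 [535. 181. 135.] [[518.0, 169.0, 110.0], [553.0, 193.0, 145.0]]
blue_knob 0.95 [127. 366.] 977 [ 303. -222.  180.] [[272.0, -238.0, 151.0], [334.0, -205.0, 203.0]]
blue_knob 0.63 [139. 244.] 343 [ 548. -162.  125.] [[527.0, -171.0, 107.0], [569.0, -150.0, 142.0]]
watch 0.71 [170. 241.] 191 [ 543. -157.   33.] [[527.0, -185.0, 24.0], [576.0, -143.0, 37.0]]
watch 0.69 [138. 245.] 381 [ 548. -162.  125.] [[527.0, -173.0, 105.0], [571.0, -150.0, 142.0]]
red_tip 0.84 [277. 160.] 645 [534. 191. 125.] [[514.0, 134.0, 2.0], [609.0, 205.0, 142.0]]
{'t': 0.4, 'joint_pos': array([ 1.33357769e+00,  3.53128882e-01,  1.63346008e+00,  2.16185404e-05,
        1.15515779e+00, -2.43129118e-03]), 'dq': array([-0.00037248, -0.00172087, -0.00132675, -0.0001018 , -0.00169128,
       -0.0021554 ]), 'tau': array([ 9.02194552e-04, -5.93161583e+01, -3.34155929e+01,  6.98748278e-02,
        1.83063751e-02, -4.64901393e-05]), 'tool_pos': array([145.40351675, 607.82268564, 228.47666998]), 'tool_rot': array([-1.90281770e-05,  1.17128556e-01,  9.93116758e-01, -7.53156828e-05]), 'force': array([-0.50769615,  0.40448526,  0.31165558]), 'ft_torque': array([-0.02880306, -0.02504149,  0.0477197 ]), 'grip_force': 0.0, 'finger_gap': 91.73727677116635}
```

View pics/both.png

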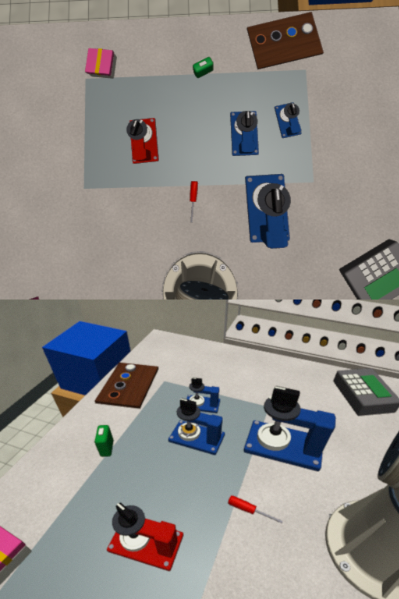

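Run:
```python
from h import *
a=capture('top')
save('crop.png',cv2.resize(a['color'][110:195,270:370],None,fx=7,fy=7,interpolation=cv2.INTER_CUBIC))
```

```text
(no output)
```

View pics/crop.png

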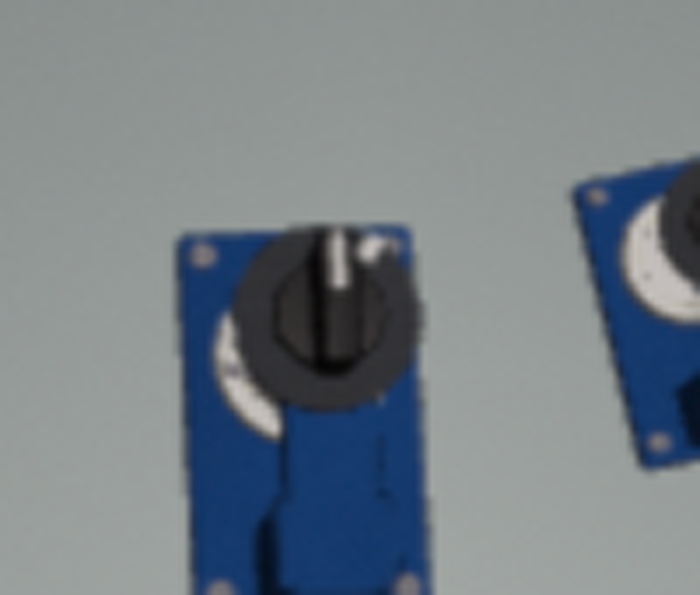

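The picture shows the middle-sized blue press (top camera about row 152, col 317) with its knob at about (548, -163). The bar points along +x, and the white mark on the collar is about 30° clockwise of the white line. I'm moving above it with the tool turned across the bar.

```bash
python3 -m creep '[{"translation":[10,-20,10],"turn":[0,0,0.05],"fingers":-1},{"translation":[25,-50,40],"turn":[0,0,0.1],"fingers":-1},{"translation":[403,-771,70],"turn":[0,0,0.23],"fingers":-1},{"translation":[403,-771,70],"turn":[0,0,0.23],"fingers":-1},{"translation":[403,-771,70],"turn":[0,0,0.23],"fingers":-1},{"translation":[403,-771,70],"turn":[0,0,0.23],"fingers":-1},{"translation":[403,-771,70],"turn":[0,0,0.23],"fingers":-1},{"translation":[403,-771,70],"turn":[0,0,0.23],"fingers":-1},{"translation":[403,-771,70],"turn":[0,0,0.23],"fingers":-1},{"translation":[403,-771,70],"turn":[0,0,0.23],"fingers":-1},{"translation":[403,-771,70],"turn":[0,0,0.23],"fingers":-1},{"translation":[403,-771,70],"turn":[0,0,0.23],"fingers":-1},{"translation":[403,-771,70],"turn":[0,0,0.23],"fingers":-1},{"translation":[403,-771,70],"turn":[0,0,0.23],"fingers":-1},{"translation":[403,-771,70],"turn":[0,0,0.23],"fingers":-1},{"translation":[403,-771,70],"turn":[0,0,0.23],"fingers":-1},{"translation":[403,-771,70],"turn":[0,0,0.23],"fingers":-1},{"translation":[403,-771,70],"turn":[0,0,0.23],"fingers":-1},{"translation":[403,-771,70],"turn":[0,0,0.23],"fingers":-1},{"translation":[403,-771,70],"turn":[0,0,0.23],"fingers":-1}]'
```

```text
t: 2.12
tool_pos: [517.8, -105.9, 296.2]
tool_rot: [0.0, 0.003, 1.0, -0.0]
force: [1.0, 0.8, -0.1]
finger_gap: 91.9
grip_force: 0.0
```

```bash
python3 -m creep '[{"translation":[14,-25,0],"turn":[0,0,0],"fingers":-1},{"translation":[26,-50,0],"turn":[0,0,0],"fingers":-1},{"translation":[26,-50,0],"turn":[0,0,0],"fingers":-1},{"translation":[26,-50,0],"turn":[0,0,0],"fingers":-1},{"translation":[26,-50,0],"turn":[0,0,0],"fingers":-1}]'
cat >> h.py <<'E'
from scipy.spatial.transform import Rotation as R
def wrist():
    o=get_obs(); p=capture('wrist'); T=np.eye(4); q=o['tool_rot']
    T[:3,:3]=R.from_quat(np.r_[q[1:],q[0]]).as_matrix(); T[:3,3]=o['tool_pos']
    p['cam_to_world']=T@p['mount']; return o,p
E
python3 - <<'E'
from h import *
o,p=wrist(); print(o['tool_pos'],o['tool_rot'],o['joint_pos']); print(p['mount'].round(2).tolist())
save('w1.png',p['color'])
a=capture('top')
for p in (p,a):
  for q in['blue_knob']:
    for d in masks_of(p,q)[:3]:
      r,c=np.where(d['mask']&(p['z_map']>0)); w=world(p,r,c)
      t=w[:,(w[2]>136)&(w[2]<150)][:2].T
      print(round(d['confidence'],2),np.round(d['position']),len(r),np.round(np.median(w,1)))
      if len(t)>20:
        m,s,ang=cv2.minAreaRect(t.astype(np.float32)); print('bar',m,s,ang, t.mean(0)); u,sv,vt=np.linalg.svd(t-t.mean(0),full_matrices=False); print('axis',vt[0])
E
```

```text
t: 2.53
tool_pos: [542.7, -153.2, 295.7]
tool_rot: [-0.0, 0.003, 1.0, 0.0]
force: [0.5, -0.4, -0.0]
finger_gap: 92.4
grip_force: 0.0
[ 542.70543908 -153.15916048  295.66397889] [-4.13723156e-04  2.59066327e-03  9.99996511e-01  3.09588979e-04] [-2.77947914e-01  1.99927592e-01  1.68799066e+00  3.90217609e-04
  1.25463905e+00 -1.84368441e+00]
[[0.0, -0.96, -0.29, 82.75], [1.0, 0.0, -0.0, -0.18], [0.0, -0.29, 0.96, -156.52], [0.0, 0.0, 0.0, 1.0]]
0.82 [206. 107.] 703 [ 583. -316.   99.]
0.73 [183. 232.] 1240 [ 548. -169.  137.]
bar (551.0538940429688, -170.50563049316406) (47.021400451660156, 14.11365795135498) 0.4279561936855316 [ 549.59919079 -170.24442617]
axis [0.99993796 0.01113862]
0.5 [153. 316.] 215 [ 548. -166.  125.]
bar (547.7826538085938, -169.6818084716797) (37.15247344970703, 13.837971687316895) 3.421046018600464 [ 547.4387616  -169.23256516]
axis [-0.99727439 -0.0737821 ]
```

View pics/w1.png

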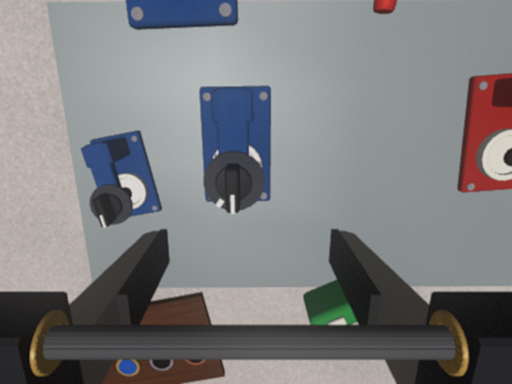

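The wrist picture shows the bar at about row 183, col 232, with its line pointing down (+x) and the collar mark at about row 203, col 221. Next I'll measure the angle between the line and the mark.

```bash
cat >> h.py <<'E'
def angles(p,ctr):
    g=p['color'].astype(int); K=p['intrinsics']; T=p['cam_to_world']
    w=(g.min(2)>110)&(g.max(2)-g.min(2)<45)
    n,l,st,ce=cv2.connectedComponentsWithStats(w.astype(np.uint8))
    for i in range(1,n):
        r,c=np.where(l==i); 
        if len(r)<4 or len(r)>3000: continue
        zz=np.median(world(p,r,c)[2])
        h=142 if zz>125 else 104
        d=T[:3,:3]@np.array([(c-K[0,2])/K[0,0],(r-K[1,2])/K[1,1],np.ones(len(r))]); q=T[:3,3,None]+d*(h-T[2,3])/d[2]
        v=q[:2].mean(1)-ctr; rad=np.hypot(*v)
        if rad<45 and zz>90: print('white',len(r),ce[i].round(1),'z',zz.round(),'rad',rad.round(1),'az',np.arctan2(v[1],v[0]).round(3),'pos',q[:2].mean(1).round(1))
E
python3 - <<'E'
from h import *
o,p=wrist()
angles(p,np.array([550.5,-170.4]))
m=masks_of(p,'blue_knob')
for d in m[:2]:
  r,c=np.where(d['mask']); w=world(p,r,c); s=(w[2]>98)&(w[2]<112); x=w[:2,s].T.astype(np.float32)
  if s.sum()>50: print('collar',cv2.minEnclosingCircle(x),np.percentile(x,[2,98],axis=0), np.median(w[2,s]))
E
```

```text
collar ((584.9799194335938, -320.0466613769531), 17.3262882232666) [[ 568.28349609 -326.23345703]
 [ 600.30123779 -312.97044922]] 106.89742631455908
collar ((556.88525390625, -170.5385284423828), 25.669950485229492) [[ 533.09019287 -189.43779297]
 [ 573.7645752  -151.80036316]] 111.42492597782245
```

Run:
```python
from h import *
o,p=wrist(); np.set_printoptions(linewidth=250)
print(p['color'][192:216,214:242].min(2)); print(p['z_map'][192:216:2,214:242:2].round())
m=p['z_map']>0; r,c=np.where(m); w=world(p,r,c)
for lo,hi in((99,107.5),(108.5,115),(139,146)):
  s=(w[2]>lo)&(w[2]<hi)&(np.hypot(w[0]-550,w[1]+170)<42); x=w[:2,s].T.astype(np.float32)
  print(lo,s.sum(),cv2.minEnclosingCircle(x),np.percentile(x,[1,99],axis=0).round(1),cv2.minAreaRect(x),np.median(w[2,s]))
```

```text
[[ 70  71  70  68  59  54  57  55  55  58  55  46  44  53  55  50  51  50  46  49  49  52  47  44  41  42  50  52]
 [ 71  70  70  70  63  59  53  54  58  54  55  50  48  51  52  59  79  88  91  92  69  50  45  45  38  41  48  50]
 [ 70  71  70  71  72  66  60  55  53  56  56  47  48  51  49  83 142 161 170 171 116  61  45  46  43  41  48  54]
 [ 73  71  71  71  71  69  67  57  57  54  52  50  46  49  50  98 180 206 212 204 137  66  45  44  40  43  49  53]
 [ 73  72  72  67  69  70  67  63  56  54  52  48  47  49  50 103 191 216 221 209 140  65  43  47  40  41  49  52]
 [ 69  73  68  68  81 107 102  82  65  60  55  47  49  47  49 100 190 217 220 208 138  64  42  43  42  42  48  48]
 [ 70  68  68  71 119 168 169 137  98  73  63  51  47  48  50 102 187 217 219 206 140  64  45  45  43  40  49  56]
 [ 70  68  66  94 157 201 209 191 156 116  80  57  48  49  47 101 189 215 220 209 142  72  46  44  42  41  58  66]
 [ 66  67  82 135 190 214 217 215 200 162 108  62  50  47  47  98 185 216 219 206 145  73  45  41  41  46  58  67]
 [ 70  70 115 178 210 217 217 217 209 163 100  58  48  51  47  90
[... 2512 characters left out ...]
81. 483. 481. 482. 482.]]
99 1732 ((546.1669921875, -170.6863555908203), 37.661170959472656) [[ 512.1 -202.5]
 [ 580.1 -138.8]] ((548.7493896484375, -171.86700439453125), (71.7729721069336, 67.23616790771484), 39.12105941772461) 104.30443338284479
108.5 511 ((548.6690673828125, -170.69964599609375), 21.054168701171875) [[ 527.9 -189.6]
 [ 566.4 -152. ]] ((550.41748046875, -170.63937377929688), (38.84726333618164, 39.181243896484375), 50.23776626586914) 112.2022227177693
139 607 ((550.8760375976562, -171.11241149902344), 23.500030517578125) [[ 528.2 -177.1]
 [ 572.6 -163.9]] ((550.9107055664062, -170.84193420410156), (13.751550674438477, 46.5788688659668), 89.5770034790039) 142.11566573696746
```

Run:
```python
from h import *
def pts(p,m,h):
    K=p['intrinsics'];T=p['cam_to_world']; r,c=np.where(m)
    d=T[:3,:3]@np.array([(c-K[0,2])/K[0,0],(r-K[1,2])/K[1,1],np.ones(len(r))]); return (T[:3,3,None]+d*(h-T[2,3])/d[2])[:2].T
o,p=wrist(); g=p['color'].min(2)
for h,sl in((104.5,np.s_[195:209,213:226]),(142,np.s_[190:212,228:236])):
  m=np.zeros(g.shape,bool); m[sl]=g[sl]>185; q=pts(p,m,h); u,s,v=np.linalg.svd(q-q.mean(0),full_matrices=False)
  print(h,m.sum(),q.mean(0),v[0],np.arctan(v[0][1]/v[0][0]),q.min(0),q.max(0))
  for x in(547,549,551):
    d=q.mean(0)-[x,-170.6]; print(x,np.arctan2(d[1],d[0]),np.hypot(*d))
```

```text
104.5 36 [ 575.65154835 -186.80919805] [ 0.85761185 -0.5142975 ] -0.5401883086594012 [ 571.6621836  -190.42143341] [ 579.92017445 -183.52840009]
547 -0.5148438904336733 32.918829321785935
549 -0.5464196107147078 31.19363926404911
551 -0.5816523717420153 29.503168256212405
142 52 [ 563.74383627 -170.30837687] [ 0.99984005 -0.01788528] -0.017886232654503544 [ 554.49808447 -171.46744076] [ 572.39586777 -169.17195456]
547 0.017414984590137385 16.746375641200842
549 0.019776746455450588 14.746720043210853
551 0.02287947202356542 12.747172508029712
```

```bash
python3 -m creep '[{"translation":[6,-17,-30],"turn":[0,0,0],"fingers":-1},{"translation":[6,-17,-65],"turn":[0,0,0],"fingers":-1},{"translation":[6,-17,-90],"turn":[0,0,0],"fingers":-1},{"translation":[6,-17,-100],"turn":[0,0,0],"fingers":-1},{"translation":[6,-17,-100],"turn":[0,0,0],"fingers":-1},{"translation":[6,-17,-100],"turn":[0,0,0],"fingers":-1},{"translation":[6,-17,-100],"turn":[0,0,0],"fingers":-1}]'
python3 - <<'E'
from h import *
o,p=wrist(); print(o['tool_pos'],o['tool_rot'])
save('w2.png',p['color'])
r,c=np.where(p['z_map']>0); w=world(p,r,c)
for lo,hi in((99,107.5),(108.5,115),(139,146)):
  s=(w[2]>lo)&(w[2]<hi)&(np.hypot(w[0]-550,w[1]+170)<42); x=w[:2,s].T.astype(np.float32)
  if s.sum()>5: print(lo,s.sum(),np.percentile(x,[1,99],axis=0).round(1),cv2.minAreaRect(x),np.median(w[2,s]))
E
```

```text
t: 3.52
tool_pos: [550.3, -170.9, 197.7]
tool_rot: [0.001, 0.002, 1.0, -0.0]
force: [1.3, 0.2, 0.6]
finger_gap: 91.7
grip_force: 0.0
[ 550.34737863 -170.90254173  197.73718359] [ 1.22647513e-03  2.30276777e-03  9.99996522e-01 -3.86840736e-04]
99 3114 [[ 513.8 -202.3]
 [ 580.4 -138.4]] ((548.2860107421875, -168.81573486328125), (66.91728210449219, 72.7610855102539), 53.983585357666016) 104.3103148642251
108.5 969 [[ 528.  -189.2]
 [ 566.3 -151.6]] ((550.5057983398438, -170.32525634765625), (39.21303176879883, 39.409603118896484), 49.221229553222656) 112.27340162307843
139 1228 [[ 528.  -177.3]
 [ 572.2 -163.3]] ((550.4668579101562, -170.35601806640625), (45.930030822753906, 13.92492389678955), 0.4128153920173645) 142.1345164954202
```

View pics/w2.png

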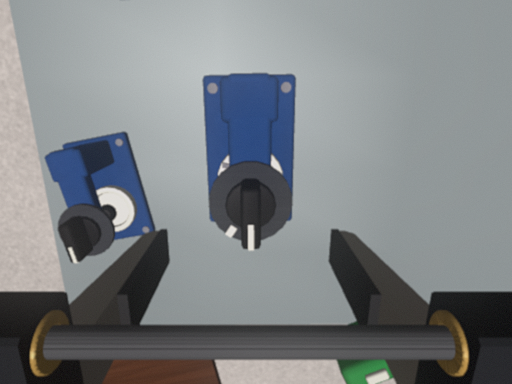

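The wrist view shows the bar centred between the fingers at about row 215, col 250. Next I'll descend and grip.

```bash
python3 -m creep '[{"translation":[-1,0.5,-25],"turn":[0,0,0],"fingers":-0.5},{"translation":[-1,0.5,-50],"turn":[0,0,0],"fingers":-0.2},{"translation":[-1,0.5,-64],"turn":[0,0,0],"fingers":0},{"translation":[-1,0.5,-68],"turn":[0,0,0],"fingers":0.3},{"translation":[-1,0.5,-68],"turn":[0,0,0],"fingers":1},{"translation":[-1,0.5,-68],"turn":[0,0,0],"fingers":1},{"translation":[-1,0.5,-68],"turn":[0,0,0],"fingers":1},{"translation":[-1,0.5,-68],"turn":[0,0,0],"fingers":1},{"translation":[-1,0.5,-68],"turn":[0,0,0],"fingers":1},{"translation":[-1,0.5,-68],"turn":[0,0,0],"fingers":1},{"translation":[-1,0.5,-68],"turn":[0,0,0],"fingers":1},{"translation":[-1,0.5,-68],"turn":[0,0,0],"fingers":1}]'; python3 -c "
from h import *
o=get_obs();print(o)"
```

```text
t: 4.57
tool_pos: [548.3, -170.0, 128.1]
tool_rot: [0.0, 0.003, 1.0, 0.0]
force: [0.0, 14.7, 5.1]
finger_gap: 13.8
grip_force: 9.1
{'t': 4.5667, 'joint_pos': array([-3.03559173e-01,  3.90186865e-01,  1.83112011e+00,  4.16594387e-04,
        9.20199010e-01, -1.86958919e+00]), 'dq': array([ 0.01194332, -0.00119752,  0.00710648,  0.03651716,  0.01015664,
       -0.00464589]), 'tau': array([-8.45580306e-01, -5.62689292e+01, -2.79777950e+01, -1.22414354e+00,
       -3.42664830e-01,  4.78246773e-02]), 'tool_pos': array([ 548.27423311, -170.04974017,  128.10512799]), 'tool_rot': array([9.05543690e-05, 2.50930372e-03, 9.99996837e-01, 1.45436124e-04]), 'force': array([ 0.02088344, 14.72926839,  5.12779165]), 'ft_torque': array([ 2.63979946, -0.11268731,  0.12176609]), 'grip_force': 9.129406828433275, 'finger_gap': 13.75658462501195}
```

```bash
python3 -m creep '[{"translation":[0,0,0],"turn":[0,0,0],"fingers":1},{"translation":[0,0,0],"turn":[0,0,0],"fingers":1},{"translation":[0,0,0],"turn":[0,0,-0.04],"fingers":1},{"translation":[0,0,0],"turn":[0,0,-0.1],"fingers":1},{"translation":[0,0,0],"turn":[0,0,-0.17],"fingers":1},{"translation":[0,0,0],"turn":[0,0,-0.24],"fingers":1},{"translation":[0,0,0],"turn":[0,0,-0.31],"fingers":1},{"translation":[0,0,0],"turn":[0,0,-0.38],"fingers":1},{"translation":[0,0,0],"turn":[0,0,-0.45],"fingers":1},{"translation":[0,0,0],"turn":[0,0,-0.5],"fingers":1},{"translation":[0,0,0],"turn":[0,0,-0.5],"fingers":1},{"translation":[0,0,0],"turn":[0,0,-0.5],"fingers":1},{"translation":[0,0,0],"turn":[0,0,-0.5],"fingers":1}]'
python3 - <<'E'
from h import *
o,p=wrist(); print(o['ft_torque'],o['tool_rot'])
save('w3.png',p['color'])
E
```

```text
t: 5.65
tool_pos: [548.7, -168.3, 128.1]
tool_rot: [-0.0, 0.25, 0.968, 0.002]
force: [1.6, 11.3, 4.1]
finger_gap: 13.8
grip_force: 30.0
[ 2.06362374 -0.31434542 -0.05443541] [-3.97445946e-05  2.50203496e-01  9.68192073e-01  1.52258666e-03]
```

View pics/w3.png

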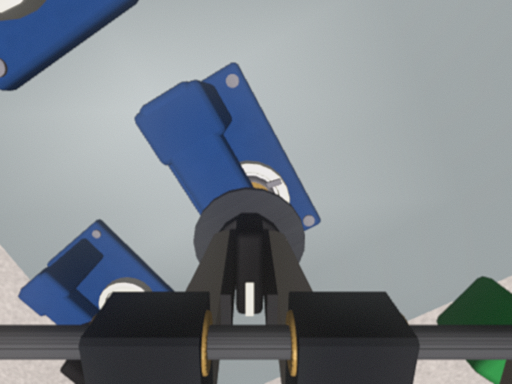

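The gripper has stayed square on the bar, with the line at about row 300, col 249. I'm relieving the side force and turning on to just short of the target, then I'll release and check.

```bash
python3 -m creep '[{"translation":[0,0.7,0],"turn":[0,0,-0.05],"fingers":1},{"translation":[0,1.5,0],"turn":[0,0,-0.12],"fingers":1},{"translation":[0,1.5,0],"turn":[0,0,-0.19],"fingers":1},{"translation":[0,1.5,0],"turn":[0,0,-0.26],"fingers":1},{"translation":[0,1.5,0],"turn":[0,0,-0.33],"fingers":1},{"translation":[0,1.5,0],"turn":[0,0,-0.4],"fingers":1},{"translation":[0,1.5,0],"turn":[0,0,-0.47],"fingers":1},{"translation":[0,1.5,0],"turn":[0,0,-0.54],"fingers":1},{"translation":[0,1.5,0],"turn":[0,0,-0.61],"fingers":1},{"translation":[0,1.5,0],"turn":[0,0,-0.67],"fingers":1},{"translation":[0,1.5,0],"turn":[0,0,-0.7],"fingers":1},{"translation":[0,1.5,0],"turn":[0,0,-0.7],"fingers":1},{"translation":[0,1.5,0],"turn":[0,0,-0.7],"fingers":1},{"translation":[0,1.5,0],"turn":[0,0,-0.7],"fingers":1}]'; python3 -c "
from h import *
o=get_obs();print(o['ft_torque'],o['tool_rot'])"
```

```text
t: 6.87
tool_pos: [550.4, -166.8, 128.2]
tool_rot: [0.001, 0.567, 0.824, 0.002]
force: [8.1, 11.7, -2.5]
finger_gap: 14.1
grip_force: 30.0
[ 2.139371   -1.44467107  0.0279688 ] [0.00086901 0.5669982  0.82371551 0.00224831]
```

```bash
python3 -m creep '[{"translation":[1,1,0],"turn":[0,0,0],"fingers":1},{"translation":[1,1,0],"turn":[0,0,0],"fingers":1},{"translation":[1,1,0],"turn":[0,0,0],"fingers":0},{"translation":[1,1,0],"turn":[0,0,0],"fingers":-0.5},{"translation":[1,1,0],"turn":[0,0,0],"fingers":-1},{"translation":[1,1,0],"turn":[0,0,0],"fingers":-1},{"translation":[1,1,30],"turn":[0,0,0],"fingers":-1},{"translation":[1,1,65],"turn":[0,0,0],"fingers":-1},{"translation":[1,1,85],"turn":[0,0,0],"fingers":-1},{"translation":[1,1,90],"turn":[0,0,0],"fingers":-1},{"translation":[1,1,90],"turn":[0,0,0],"fingers":-1},{"translation":[1,1,90],"turn":[0,0,0],"fingers":-1}]'
python3 - <<'E'
from h import *
o,p=wrist(); print(o['ft_torque'],o['tool_rot'],o['tool_pos'])
save('w4.png',p['color'])
r,c=np.where(p['z_map']>0); w=world(p,r,c)
for lo,hi in((99,107.5),(108.5,115),(139,146)):
  s=(w[2]>lo)&(w[2]<hi)&(np.hypot(w[0]-550,w[1]+168)<42); x=w[:2,s].T.astype(np.float32)
  print(lo,s.sum(),np.percentile(x,[1,99],axis=0).round(1),cv2.minAreaRect(x),np.median(w[2,s]))
E
```

```text
t: 7.87
tool_pos: [548.7, -167.7, 217.1]
tool_rot: [-0.0, 0.567, 0.824, -0.0]
force: [0.1, -0.0, -1.0]
finger_gap: 78.4
grip_force: 0.0
[-0.07980284  0.02052549 -0.02538869] [-3.39687195e-04  5.66682383e-01  8.23936247e-01 -1.47686620e-04] [ 548.70881695 -167.66122383  217.12729342]
99 2751 [[ 512.8 -201.6]
 [ 582.7 -137.3]] ((548.4467163085938, -171.51470947265625), (73.07110595703125, 67.3309097290039), 35.273109436035156) 104.44549211250234
108.5 856 [[ 531.8 -187.7]
 [ 569.4 -151.1]] ((550.5709228515625, -169.45225524902344), (38.7530632019043, 38.81578063964844), 64.67146301269531) 112.34895096103978
139 1014 [[ 538.3 -190.6]
 [ 562.9 -148.3]] ((550.640869140625, -169.6107177734375), (13.40044116973877, 45.635765075683594), 21.92595672607422) 142.24616719328213
```

View pics/w4.png

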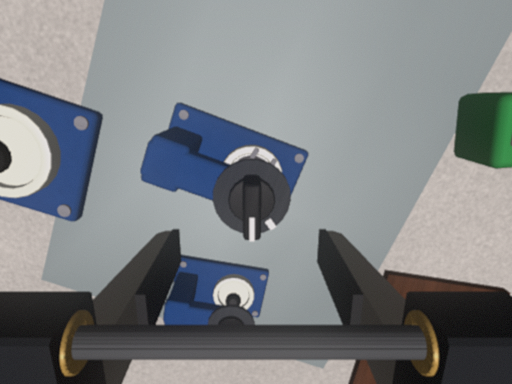

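```bash
cat >> h.py <<'E'
def pts(p,m,h):
    K=p['intrinsics'];T=p['cam_to_world']; r,c=np.where(m)
    d=T[:3,:3]@np.array([(c-K[0,2])/K[0,0],(r-K[1,2])/K[1,1],np.ones(len(r))]); return (T[:3,3,None]+d*(h-T[2,3])/d[2])[:2].T
def meas(p,near):
    # all silhouettes projected at their own known heights, from dark pixels
    g=p['color']; v=g.min(2).astype(int); r,c=np.indices(v.shape)
    n,l,st,ce=cv2.connectedComponentsWithStats(((v>180)).astype(np.uint8))
    for i in range(1,n):
        if not 15<st[i,4]<300 or np.hypot(*(ce[i][::-1]-near))>60: continue
        m=l==i; z=np.median(p['z_map'][m]); zz=np.median(world(p,*np.where(m))[2]); h=142 if zz>125 else 104.3
        q=pts(p,m,h); _,s,vt=np.linalg.svd(q-q.mean(0),full_matrices=False); d=vt[0]
        print(i,st[i,4],'px',ce[i].round(),'z',zz.round(),'mean',q.mean(0).round(2),'dir',np.arctan2(d[1],d[0]).round(3),s.round(1))
    # collar/disc circle fit: edge of collar = dark pixels outline at z 104
    w=world(p,*np.where(p['z_map']>0)); 
    W=np.full(v.shape+(3,),np.nan); W[p['z_map']>0]=w.T
    dark=(v<95)&(W[...,2]>98)&(W[...,2]<150)&(g.max(2).astype(int)-v<40)
    n,l,st,ce=cv2.connectedComponentsWithStats(dark.astype(np.uint8))
    i=min((i for i in range(1,n) if st[i,4]>1500),key=lambda i:np.hypot(*(ce[i][::-1]-near)))
    k=cv2.findContours((l==i).astype(np.uint8),cv2.RETR_EXTERNAL,cv2.CHAIN_APPROX_NONE)[0][0][:,0]
    m=np.zeros(v.shape,bool); m[k[:,1],k[:,0]]=1; m&=(W[...,2]<109)
    q=pts(p,m,104)
    from scipy.optimize import least_squares
    s=least_squares(lambda a:np.hypot(q[:,0]-a[0],q[:,1]-a[1])-a[2],[550,-169,34],loss='soft_l1',f_scale=.4); print('collar',s.x.round(2),len(q),'rms',np.sqrt(np.mean(s.fun**2)).round(2))
E
python3 - <<'E'
from h import *
o,p=wrist(); meas(p,np.array([200,252])); a=capture('top'); print('top'); meas(a,np.array([152,317]))
E
```

```text
78 226 px [240. 155.] z 29.0 mean [ 528.04 -138.21] dir -2.312 [101.4  28.5]
79 126 px [265. 155.] z 29.0 mean [ 547.97 -131.13] dir -0.125 [42.5 21.5]
85 25 px [278. 166.] z 29.0 mean [ 561.25 -135.78] dir -0.64 [10.1  4.1]
160 120 px [252. 230.] z 143.0 mean [ 555.97 -183.01] dir -1.201 [62.6 11.8]
170 65 px [271. 225.] z 105.0 mean [ 575.67 -186.96] dir -0.59 [22.9 12.9]
collar [ 550.58 -169.38   33.03] 211 rms 1.98
top
2 22 px [364. 149.] z 16.0 mean [ 561.6  -287.25] dir -2.571 [27.7  9.9]Traceback (most recent call last):
  File "<stdin>", line 2, in <module>
  File "h.py", line 42, in meas
    i=min((i for i in range(1,n) if st[i,4]>1500),key=lambda i:np.hypot(*(ce[i][::-1]-near)))
ValueError: min() iterable argument is empty
```

```bash
python3 -m creep '[{"translation":[1.5,1,-25],"turn":[0,0,0],"fingers":-1},{"translation":[1.5,1,-40],"turn":[0,0,0],"fingers":-1},{"translation":[1.5,1,-45],"turn":[0,0,0],"fingers":-1},{"translation":[1.5,1,-45],"turn":[0,0,0],"fingers":-1},{"translation":[1.5,1,-45],"turn":[0,0,0],"fingers":-1},{"translation":[1.5,1,-45],"turn":[0,0,0],"fingers":-1}]'
cat > fit.py <<'E'
from h import *
from scipy.optimize import least_squares
def fit(p,draw=None):
    # rectify the plane z=104 (collar top) and z=142 at 4 px/mm
    K=p['intrinsics'];T=np.linalg.inv(p['cam_to_world']); S=4
    def rect(h):
        x,y=np.meshgrid(500+np.arange(400)/S,-220+np.arange(400)/S)
        q=T[:3,:3]@np.array([x.ravel(),y.ravel(),np.full(x.size,h)])+T[:3,3:]
        u=(K@q); u=(u[:2]/u[2]).reshape(2,400,400).astype(np.float32)
        return cv2.remap(p['color'],u[0],u[1],cv2.INTER_CUBIC)
    A=rect(104); B=rect(142)
    sat=(A.max(2).astype(int)-A.min(2)); bg=((A.min(2)>100)|(sat>60)).astype(np.uint8)
    # outward radial scan for the collar's edge, iterated
    c=np.array([550.5,-169.5]); R0=34.
    for it in range(4):
        e=[]
        for a in np.arange(0,2*np.pi,.03):
            rr=np.arange(27,41,.1); xy=c[:,None]+rr*np.array([[np.cos(a)],[np.sin(a)]])
            ix=((xy-np.array([[500],[-220]]))*S).round().astype(int)
            f=bg[ix[1],ix[0]]; 
            if f[:20].any() or not f.any(): continue
            e.append(xy[:,f.argmax()])
        e=np.array(e); s=least_squares(lambda v:np.hypot(e[:,0]-v[0],e[:,1]-v[1])-v[2],[*c,R0],loss='cauchy',f_scale=.2); c=s.x[:2]
    res=np.abs(np.hypot(*(e-c).T)-s.x[2]); print('collar',s.x.round(2),'edge pts',len(e),'median res',np.median(res).round(2))
    def white(I,th,lo,hi,a0,a1):
        r,k=np.where((I.min(2)>th)); q=np.c_[500+k/S,-220+r/S]; d=q-c; R=np.hypot(*d.T); az=np.arctan2(d[:,1],d[:,0])
        s=(R>lo)&(R<hi)&(az>a0)&(az<a1); q=q[s]; return q,az[s],R[s]
    q,az,R=white(A,150,22,33,-.9,-.2); m=q.mean(0)-c
    print('mark az',np.arctan2(m[1],m[0]).round(4),'R',R.min().round(1),R.max().round(1),len(q))
    q,az,R=white(B,150,2,25,-1.8,.5); m=q.mean(0)-c; _,_,v=np.linalg.svd(q-q.mean(0),full_matrices=False)
    print('line az',np.arctan2(m[1],m[0]).round(4),'dir',np.arctan(v[0][1]/v[0][0]).round(4),'R',R.min().round(1),R.max().round(1))
    if draw:
        D=A.copy()
        cv2.circle(D,tuple(((c-[500,-220])*S).round().astype(int)),int(s.x[2]*S),(255,0,0),1)
        save(draw,np.hstack([D,B]))
E
python3 - <<'E'
from fit import *
o,p=wrist(); print(o['tool_pos'],o['tool_rot'])
fit(p,'rect1.png')
a=capture('top'); fit(a,'rect_top.png')
E
```

```text
t: 8.52
tool_pos: [551.1, -166.8, 173.5]
tool_rot: [0.0, 0.567, 0.824, 0.0]
force: [-0.1, -0.3, 1.6]
finger_gap: 91.8
grip_force: 0.0
[ 551.14994651 -166.81924823  173.52669288] [3.51599473e-04 5.66605355e-01 8.23989223e-01 9.36006244e-05]
collar [ 550.73 -169.38   33.82] edge pts 187 median res 0.28
mark az -0.6176 R 25.3 33.0 763
line az -0.7448 dir 0.734 R 4.3 25.0
collar [ 558.   -171.3    32.35] edge pts 56 median res 0.87fit.py:28: RuntimeWarning: Mean of empty slice.
  q,az,R=white(A,150,22,33,-.9,-.2); m=q.mean(0)-c
  ret = um.true_divide(
Traceback (most recent call last):
  File "fit.py", line 29, in fit
    print('mark az',np.arctan2(m[1],m[0]).round(4),'R',R.min().round(1),R.max().round(1),len(q))
                                                       ~~~~~^^
ValueError: zero-size array to reduction operation minimum which has no identity
```

View pics/rect1.png

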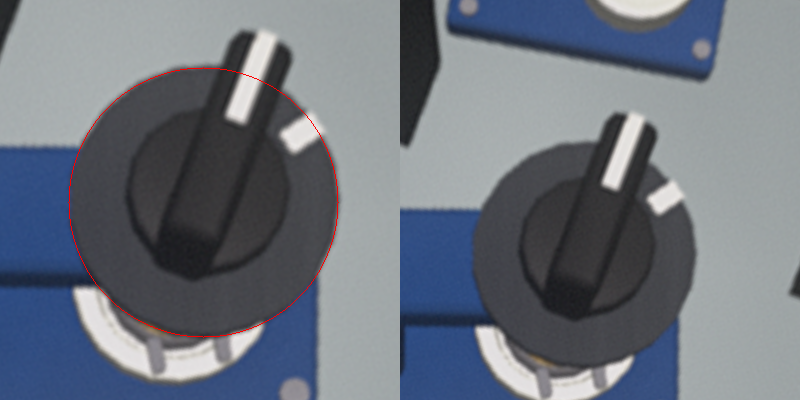

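The rectified view shows the collar circle fits cleanly (centre pixel 203,202) and the mark is at pixel 302,133. Next I'll measure the white line the same way, with a stricter mask.

```bash
sed -i 's/q,az,R=white(B,150,2,25,-1.8,.5)/q,az,R=white(B,185,2,26,-1.8,-.9)/; s/white(A,150,22,33,-.9,-.2)/white(A,150,22,33,-1.0,-.2)/' fit.py
cat >> fit.py <<'E'
    print('line mean',q.mean(0).round(2),'mark dir',end=' ')
    q,az,R=white(A,185,22,36,-1.0,-.2); _,_,v=np.linalg.svd(q-q.mean(0),full_matrices=False); print(np.arctan(v[0][1]/v[0][0]).round(3),len(q))
    r,k=np.where(p['z_map']>0); w=world(p,r,k); s=(w[2]>139.5)&(w[2]<145)&(np.hypot(w[0]-c[0],w[1]-c[1])<30); x=w[:2,s].T.astype(np.float32)
    print('bar depth rect',cv2.minAreaRect(x),'med z',np.median(w[2,s]).round(1)); _,_,v=np.linalg.svd(x-x.mean(0),full_matrices=False); print('pca',np.arctan(v[0][1]/v[0][0]))
E
python3 - <<'E'
from fit import *
for i in range(2):
  o,p=wrist(); fit(p)
E
```

```text
collar [ 550.81 -169.39   33.78] edge pts 186 median res 0.22
mark az -0.618 R 25.3 33.0 766
line az -1.2028 dir -1.2012 R 4.6 23.9
line mean [ 555.95 -182.72] mark dir -0.626 863
bar depth rect ((550.886962890625, -169.5540008544922), (13.621777534484863, 45.774024963378906), 20.53978157043457) med z 142.3
pca -1.2028385
collar [ 550.75 -169.39   33.78] edge pts 186 median res 0.22
mark az -0.6183 R 25.3 33.0 766
line az -1.2044 dir -1.2041 R 4.5 23.9
line mean [ 555.85 -182.69] mark dir -0.614 863
bar depth rect ((550.8406982421875, -169.59197998046875), (13.596759796142578, 45.309234619140625), 20.439441680908203) med z 142.2
pca -1.2050226
```

Mark azimuth is -0.618 and the line is at -1.203, so about 0.19 rad of turn remains. I'm regripping and finishing it.

```bash
python3 -m creep '[{"translation":[0.3,0.5,-25],"turn":[0,0,0],"fingers":-0.5},{"translation":[0.3,0.5,-40],"turn":[0,0,0],"fingers":0},{"translation":[0.3,0.5,-44],"turn":[0,0,0],"fingers":0.5},{"translation":[0.3,0.5,-44],"turn":[0,0,0],"fingers":1},{"translation":[0.3,0.5,-44],"turn":[0,0,0],"fingers":1},{"translation":[0.3,0.5,-44],"turn":[0,0,0],"fingers":1},{"translation":[0.3,0.5,-44],"turn":[0,0,0],"fingers":1},{"translation":[0.3,0.5,-44],"turn":[0,0,0],"fingers":1},{"translation":[0.3,0.5,-44],"turn":[0,0,0],"fingers":1},{"translation":[0.3,0.5,-44],"turn":[0,0,0],"fingers":1},{"translation":[0.3,0.5,-44],"turn":[0,0,0],"fingers":1},{"translation":[0.3,0.5,-44],"turn":[0,0,-0.04],"fingers":1},{"translation":[0.3,0.5,-44],"turn":[0,0,-0.09],"fingers":1},{"translation":[0.3,0.5,-44],"turn":[0,0,-0.14],"fingers":1},{"translation":[0.3,0.5,-44],"turn":[0,0,-0.17],"fingers":1},{"translation":[0.3,0.5,-44],"turn":[0,0,-0.19],"fingers":1},{"translation":[0.3,0.5,-44],"turn":[0,0,-0.19],"fingers":1},{"translation":[0.3,0.5,-44],"turn":[0,0,-0.19],"fingers":1},{"translation":[0.3,0.5,-44],"turn":[0,0,-0.19],"fingers":1}]'; python3 -c "
from h import *
o=get_obs();q=o['tool_rot'];print(o['ft_torque'],o['grip_force'],2*np.arctan2(q[2],q[1])-np.pi)"
```

```text
t: 10.3
tool_pos: [551.2, -166.2, 129.0]
tool_rot: [0.0, 0.642, 0.767, 0.0]
force: [0.7, -0.5, 1.0]
finger_gap: 14.0
grip_force: 29.9
[-0.15398085 -0.02923489  0.14704368] 29.877344369888306 -1.3939699305487245
```

Forces are near zero, so the grip is well centred. I'm releasing and lifting to check.

```bash
python3 -m creep '[{"translation":[0,0,0],"turn":[0,0,0],"fingers":0.5},{"translation":[0,0,0],"turn":[0,0,0],"fingers":-0.5},{"translation":[0,0,0],"turn":[0,0,0],"fingers":-1},{"translation":[0,0,0],"turn":[0,0,0],"fingers":-1},{"translation":[0,0,0],"turn":[0,0,0],"fingers":-1},{"translation":[0,0,20],"turn":[0,0,0],"fingers":-1},{"translation":[0,0,40],"turn":[0,0,0],"fingers":-1},{"translation":[0,0,44],"turn":[0,0,0],"fingers":-1},{"translation":[0,0,44],"turn":[0,0,0],"fingers":-1},{"translation":[0,0,44],"turn":[0,0,0],"fingers":-1},{"translation":[0,0,44],"turn":[0,0,0],"fingers":-1}]'
python3 - <<'E'
from fit import *
for i in range(2):
  o,p=wrist(); fit(p,'rect%d.png'%(i+2))
E
```

```text
t: 11.22
tool_pos: [550.4, -166.0, 171.9]
tool_rot: [-0.001, 0.642, 0.767, -0.0]
force: [-0.3, -0.7, 0.5]
finger_gap: 85.1
grip_force: 0.0
collar [ 550.93 -169.41   33.81] edge pts 186 median res 0.23
mark az -0.6229 R 25.1 33.0 804
line az -1.3858 dir -1.3801 R 4.5 23.9
line mean [ 553.55 -183.39] mark dir -0.612 890
bar depth rect ((550.60205078125, -169.57443237304688), (13.448235511779785, 45.549034118652344), 10.718788146972656) med z 142.3
pca -1.3856018
collar [ 550.98 -169.39   33.83] edge pts 186 median res 0.26
mark az -0.6249 R 25.1 33.0 797
line az -1.3845 dir -1.3753 R 4.4 24.0
line mean [ 553.62 -183.41] mark dir -0.582 886
bar depth rect ((550.5421142578125, -169.22421264648438), (13.353262901306152, 45.58705520629883), 10.70799446105957) med z 142.3
pca -1.3859737
```

View pics/rect3.png

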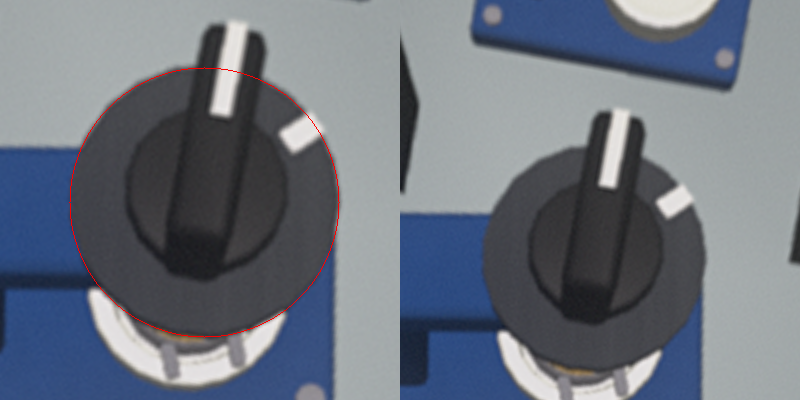

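Line to mark now measures 0.765–0.785 rad, so the eighth turn is there. I'm lifting clear and handing in.

```bash
python3 -m creep '[{"translation":[0,0,25],"turn":[0,0,0],"fingers":-1},{"translation":[0,0,60],"turn":[0,0,0],"fingers":-1},{"translation":[0,0,90],"turn":[0,0,0],"fingers":-1},{"translation":[0,0,100],"turn":[0,0,0],"fingers":-1},{"translation":[0,0,100],"turn":[0,0,0],"fingers":-1},{"translation":[0,0,100],"turn":[0,0,0],"fingers":-1},{"translation":[0,0,100],"turn":[0,0,0],"fingers":-1}]' && python3 -c "
from bench import *
print(hand_in())"
```

```text
t: 11.9
tool_pos: [550.0, -165.9, 270.8]
tool_rot: [-0.001, 0.642, 0.767, -0.001]
force: [0.1, -0.6, -1.1]
finger_gap: 91.9
grip_force: 0.0
the job is handed in; nothing more can be done
None
```

The blue press's knob now sits about an eighth of a turn past the touch mark (0.765 rad measured, 0.785 asked, camera uncertainty about 0.02). The gripper has let go and lifted clear, the watch and red press were not touched, and the job was handed in at about 12 s.

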